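# Turn the stamp blank under the swing-arm magnifier

### The job

Swing the magnifier about a quarter turn to either side, clear of the carving stand, and stand the terracotta stamp blank on end between the jaws, with its relief end (raised rim) up. Then push the sliding jaw firmly against it so that it is clamped upright against the fixed jaw, on the middle of the jaws, and last swing the magnifier back so that its lens is centred over the blank. Leave the other things on the bench as they are.

Things in the scene. Friction and masses are not known exactly. Their poses are not given: they have to be found in the camera images.
- stand: Carving stand, fixed to the bench: wooden board 20 mm thick, x -50 to +195, y -142 to +92 mm. Origin at the bench surface under the centre of the upright blank's final place; z up. On it two dark wooden jaws, 36 mm wide (x), 34 mm high above the board, working along y: fixed jaw with its face at y = +19 mm (22 mm thick), sliding jaw (24 mm thick) on the -y side.
- bed (a point): Top of the stand's board (20 mm above the bench) at the centre of the place where the clamped upright blank stands: on the jaws' middle line, 19 mm from the fixed jaw's face.
- jaw (a joint): Slide of the sliding jaw, m: 0 = fully open (gap between the jaws 85 mm), grows as the jaw goes to the stand's +y; gap = 85 mm - value, so 0.047 with the blank clamped upright. It rubs (about 2 N) and stays where it is left; no spring or screw.
- jaw_back (a point): Middle of the sliding jaw's back face (the face that looks to the stand's -y), 22 mm above the board; the jaw's top is 34 mm above the board. Push here towards +y to close.
- magnifier (a joint): Hinge of the magnifier arm about the vertical post, rad: 0 = the arm points along the stand's -x, lens centred over the place of the upright blank; positive = counter-clockwise from above, the lens goes to the stand's -y side; range -2 to 2. Slight friction: it stays where it is left.
- lens (a point): Centre of the magnifier's lens (round black frame 88 mm wide, 14 mm thick, its underside 141 mm above the bench), 160 mm from the hinge axis.
- knob (a point): Grip point of the magnifier's handle: a plain round black knob 14 mm in diameter standing upright on the arm, 100 mm from the hinge axis, from 155 to 191 mm above the bench; this point is at 177 mm.
- pivot (a point): Point on the hinge axis (the post), at 177 mm above the bench; the post's head ends at 163 mm.
- blank: Stamp blank: square terracotta block 38 x 38 x 68 mm, about 0.19 kg, first lying between the jaws, its length along its own y (parallel to the stand's y). Origin: centre of its first underside, own z up. The end at its own -y, first looking to the sliding jaw, is the relief end: raised rim 6 mm wide, 3 mm high, small lozenge inside. The +y end is plain. Relief up: own -y points up.
- blank_center (a point): Centre of the blank's volume.
- blank_face (a point): Centre of the blank's relief end.
- blank_foot (a point): Centre of the blank's plain end.
- flask: Bystander: small terracotta flask, 38 mm wide, 72 mm tall, standing on the stand's board near the post, to its -y side; origin under its centre.
- flask2: Bystander: another such flask, on the bench beyond the stand's +y side.
- bowl: Bystander: white bowl, 90 mm wide, 40 mm tall, on the bench at the stand's +y side; origin under its centre.
- jar: Bystander: amber glass jar, 56 mm wide, 75 mm tall, on the bench at the -y side; origin under its centre.
- stone: Bystander: grey sharpening stone 60 x 150 x 22 mm lying on the bench at the -y side; origin under its centre.

How it is judged:
By the outcome, as a careful person would: the job done as asked, in the order asked, and still so for the second after the job is handed in, with the robot touching nothing.
It also fails if it takes over 72 s, if anything falls off the work surface, if the arm or the gripper's body presses on something with over 40 N, if the wrist force passes 120 N, or if a joint passes its speed limit or range.

### The arm

A 6-joint arm with a two-finger parallel gripper is mounted at the origin on the work surface. World frame = base frame: x ahead of the robot, y to its left, z up, the work surface at z = 0. Lengths are in m, angles in degrees, forces in N, time in s.
With the tool pointing down it reaches from about 0.2 to 0.875 m from the base axis. Payload 3.4 kg.
Tool frame: the origin (TCP) lies at the very end of the fingers, on their centre line; the grasp point (between the pads) lies r.grip_depth behind it (r.grip_depth is the distance from the TCP to the grasp point, in m); z points along the fingers, y is the line along which they close (so a half turn about z gives the same grasp; the last joint's range is limited). The gripper opens to 94 mm and grips with 3 to 60 N. Pads are 16 mm wide; open, the fingers measure 119 mm over their backs; the gripper's body (75 mm by 177 mm) begins 78 mm behind the grasp point.
Start: joints at [-77.006, 15.808, 86.224, -0, 77.962, -6.933], TCP at [0.196, -0.541, 0.205] pointing down, gripper open.
Joint ranges: [-165.64, 165.64], [-43.16, 119.46], [12.63, 154.43], [-67.54, 247.53], [6.08, 155.33], [-154.97, 154.97]. Speed limits (degrees/s): [147.25, 147.25, 180, 180, 180, 180].

### API

Orientations are given as a 3x3 rotation matrix whose columns are the frame's x, y, z axes.
In Python, from bench import r, capture, models gives the robot as it stands.
- The arm moves only by the tool arm_command, never from a script. Its argument "rows" is a list of rows, each an object of numbers: "dx", "dy", "dz": the shift along the world's x, y, z in units of 60 mm (1.0 is 60 mm); "ax", "ay", "az": the turn, a rotation vector about the world's x, y, z in units of 10 degrees (1.0 is 10 degrees). A call has 1 to 10 rows; each row is the pose to reach, as a shift and turn from the pose commanded when the call began; what a row does not reach only later rows make up. A row lasts 1/8 s, in which the tool goes at most 62.5 mm and 10.7 degrees, less where a joint would pass 70% of its speed; a pose out of reach is approached as far as the arm can. A call with a gripper value outside its range is refused whole. "jaw" is the opening, from -1 (shut) to 1 (fully open), set as the call begins (left out, the last holds). The fingers move at their own pace and stop on an object; "force" is the grip in N (left out, the last holds). Time passes only in rows, so rows that repeat a pose let the fingers close. It gives the time, the measured TCP pose, the force, the opening and the grip force at its end, in the units of the state.
- r.read_state(): the state, without advancing time (a new reading comes with each control period).
- capture(name): name is "side" or "top" or "wrist"; returns a dict with "pixels" (420x560x3 uint8, blue, green, red), "mtx" (3x3 intrinsics, pixels), "camera_from_world" (4x4, takes a point from world to camera coordinates). Camera axes: x right, y down, z forward; pixel columns grow to the right and rows downward; lengths in m; the calibration is good to about 2 mm. A picture is of the moment at which its call begins. There is no depth.
- r.hand_in(): hands the job in; it is judged then, once.
Trained networks look in a picture, given as the dict that the camera call returned (one of the last four; its "shot" number tells which), for a name from the list of things; names that differ only in an ending like _2 or _b are one class to them, and where a whole thing is asked for, a point or a joint stands for the part that bears it (a point fixed in the world has none). Each returns a list of dicts, best first, with "score" (0 to 1); they miss things now and then, are a little off and sometimes report something else, mostly with a low value. They report only what shows in the picture. A call takes as long as a camera call.
- models.boxes_of(picture, query): "box" ([centre column, centre row, width, height] in pixels, round what is visible of it).
The state is a dict: "clock": time; "joint_pos": joint angles; "joint_vel": joint speeds; "tau": joint torques, N m; "tcp_pos": TCP position; "ee_rot": TCP orientation; "contact_force": force on the tool from outside, world axes, zero at the start; "wrist_torque": the same for the moment, N m; "gripper_width": finger opening in m; "grip_force": force on a finger pad.
Only numpy, scipy, OpenCV 4.12 (cv2) and the standard library are available. Lean on these libraries where they do the work, as an engineer would, in place of code of your own. Each camera call takes 0.05 s, during which the arm holds its last target. There are 200 camera calls.

## Working session

There is one attempt and no reset: what is moved stays moved. The work goes in short steps, Python scripts to look and compute and a tool call to move; the robot and the scene stay as the last step left them, time stands still between calls to the robot, and variables do not carry over. Pictures are saved under pics/ and viewed, at most 10 in all, crops included, and the job is handed in when it is done.

Besides the shell and the picture viewer there is one more tool, called by a JSON object that holds its "fn" and its "kwargs", one argument or row to a line. arm_command: Moves the arm, as the interface text tells. Its arguments: {"type":"object","properties":{"rows":{"type":"array","items":{"type":"object","properties":{"dx":{"type":"number"},"dy":{"type":"number"},"dz":{"type":"number"},"ax":{"type":"number"},"ay":{"type":"number"},"az":{"type":"number"}}}},"jaw":{"type":"number"},"force":{"type":"number"}},"required":["rows"]}

```bash
ls; mkdir -p pics; python3 - <<'E'
from bench import r,capture,models
import cv2,numpy as np
print(r.grip_depth, r.read_state()['tcp_pos'], r.read_state()['ee_rot'])
P=[]
for n in ['side','top']:
    p=capture(n); P.append(p['pixels'])
    print(n,p['mtx'].tolist(),np.round(p['camera_from_world'],4).tolist())
    for q in ['stand','blank','lens','knob','jaw_back','flask','bowl','jar','stone','pivot']:
        try: print(q,[(np.round(d['box']).tolist(),round(d['score'],2)) for d in models.boxes_of(p,q)][:2])
        except Exception as e: print(q,e)
    cv2.imwrite(f'pics/{n}0.png',cv2.resize(p['pixels'],(800,600)))
E
```

```text
pics
0.0188 [ 0.19584216 -0.54000753  0.20463506] [[ 9.40113747e-01  3.40860636e-01 -4.12361011e-04]
 [ 3.40860823e-01 -9.40112154e-01  1.74295558e-03]
 [ 2.06439347e-04 -1.77913421e-03 -9.99998396e-01]]
side [[398.22354362683626, 0.0, 277.9904427644597], [0.0, 398.22354362683626, 210.48192921581787], [0.0, 0.0, 1.0]] [[-0.9689, -0.2475, 0.0071, 0.5219], [-0.1582, 0.5965, -0.7869, 0.2123], [0.1905, -0.7635, -0.6171, 0.9636], [0.0, 0.0, 0.0, 1.0]]
stand [([268.0, 228.0, 116.0, 91.0], 0.65)]
blank [([294.0, 232.0, 18.0, 25.0], 0.87)]
lens [([269.0, 199.0, 81.0, 30.0], 0.68)]
knob [([271.0, 198.0, 78.0, 32.0], 0.9)]
jaw_back [([283.0, 317.0, 43.0, 36.0], 0.7), ([270.0, 199.0, 85.0, 34.0], 0.55)]
flask [([207.0, 285.0, 14.0, 30.0], 0.79), ([252.0, 205.0, 13.0, 17.0], 0.59)]
bowl [([284.0, 318.0, 43.0, 39.0], 0.59)]
jar [([290.0, 177.0, 15.0, 24.0], 0.73), ([321.0, 193.0, 24.0, 33.0], 0.61)]
stone [([320.0, 191.0, 19.0, 30.0], 0.69), ([283.0, 317.0, 44.0, 36.0], 0.24)]
pivot [([269.0, 198.0, 85.0, 33.0], 0.6)]
top [[455.7832245537606, 0.0, 277.8981581337146], [0.0, 455.7832245537606, 212.72279578839013], [0.0, 0.0, 1.0]] [[-0.0269, -0.9996, 0.0009, -0.0075], [-0.9754, 0.026, -0.2188, 0.5859], [0.2187, -0.0067, -0.9758, 0.9636], [0.0, 0.0, 0.0, 1.0]]
stand [([302.0, 214.0, 113.0, 122.0], 0.9)]
blank [([297.0, 204.0, 46.0, 105.0], 0.61)]
lens [([298.0, 203.0, 44.0, 106.0], 0.85), ([324.0, 249.0, 14.0, 29.0], 0.47)]
knob [([300.0, 206.0, 46.0, 105.0], 0.67)]
jaw_back [([324.0, 249.0, 13.0, 31.0], 0.63), ([408.0, 215.0, 32.0, 32.0], 0.47)]
flask [([334.0, 182.0, 17.0, 18.0], 0.78), ([296.0, 207.0, 46.0, 104.0], 0.7)]
bowl [([179.0, 267.0, 39.0, 42.0], 0.71), ([335.0, 184.0, 15.0, 19.0], 0.21)]
jar [([410.0, 214.0, 34.0, 26.0], 0.71), ([203.0, 182.0, 20.0, 24.0], 0.68)]
stone [([407.0, 262.0, 70.0, 33.0], 0.76)]
pivot [([297.0, 207.0, 45.0, 104.0], 0.89)]
```

View pics/side0.png

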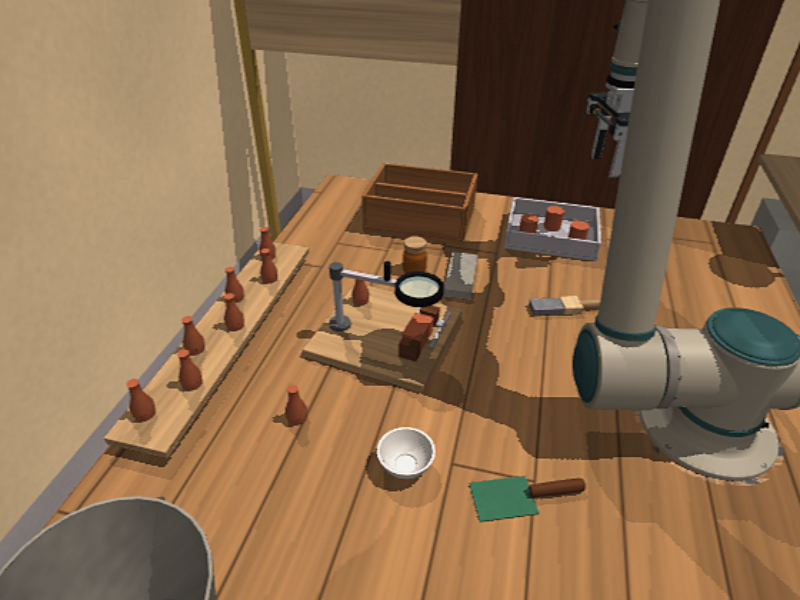

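View pics/top0.png

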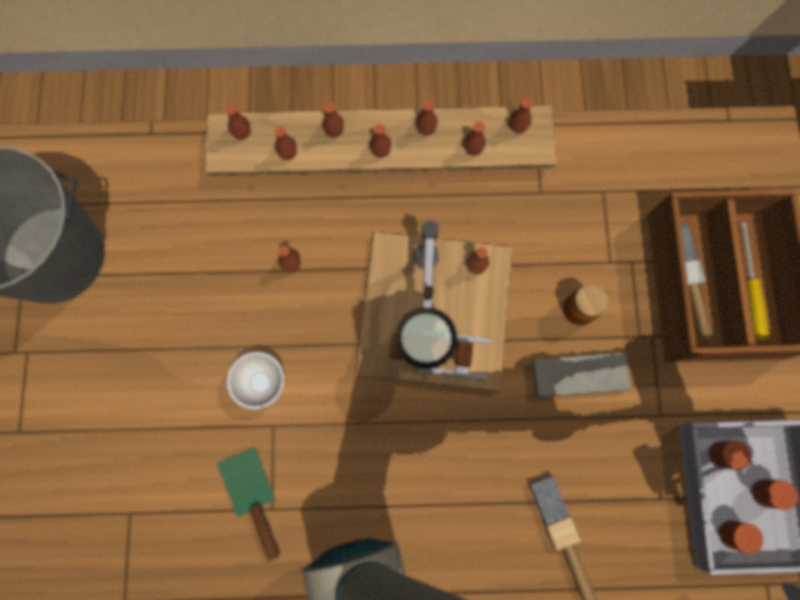

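The side view shows the magnifier lens over the stand at about (420,288), the knob at (387,270), and the blank between the jaws at about (418,335). In the top view (800x600) the lens is at (427,337), the knob at (428,293), the post head at (430,230), and the board's corners are near (375,233), (511,247), (498,390) and (360,375).

```bash
cat > h.py <<'E'
import numpy as np,cv2
def ray(p,uv):
    T=p['camera_from_world'];K=p['mtx']
    d=np.linalg.solve(K,[uv[0],uv[1],1.]);R=T[:3,:3]
    return -R.T@T[:3,3],R.T@d
def onz(p,uv,z):
    c,d=ray(p,uv);return c+d*(z-c[2])/d[2]
def tri(*obs):
    A=np.zeros((3,3));b=np.zeros(3)
    for p,uv in obs:
        c,d=ray(p,uv);d=d/np.linalg.norm(d);M=np.eye(3)-np.outer(d,d);A+=M;b+=M@c
    return np.linalg.solve(A,b)
def proj(p,X):
    T=p['camera_from_world'];c=T[:3,:3]@np.asarray(X)+T[:3,3];u=p['mtx']@c;return u[:2]/u[2]
def strip(p): return {k:np.array(p[k]) for k in('mtx','camera_from_world','pixels')}
E
python3 - <<'E'
from bench import r,capture,models
from h import *
s=capture('side');t=capture('top')
for n,a,b in [('lens',(419,288),(427,337)),('knobtop',(388,263),(428,290)),('posthead',(337,268),(430,228)),('flask',(360,303),(478,268))]:
    print(n,tri((s,np.array(a)*.7),(t,np.array(b)*.7)).round(4))
C=[onz(t,np.array(c)*.7,.02) for c in [(375,233),(511,247),(498,390),(360,375)]]
print(np.round(C,4),[np.linalg.norm(C[i]-C[i-1]).round(3) for i in range(4)])
# corners stand: (195,92),(195,-142),(-50,-142),(-50,92)
S=np.array([(195,92),(195,-142),(-50,-142),(-50,92)])/1e3
W=np.array(C)[:,:2];a=S-S.mean(0);b=W-W.mean(0)
y=np.arctan2((a[:,0]*b[:,1]-a[:,1]*b[:,0]).sum(),(a*b).sum());R=np.array([[np.cos(y),-np.sin(y)],[np.sin(y),np.cos(y)]])
o=W.mean(0)-R@S.mean(0);print('yaw',np.degrees(y),'o',o, (o+(R@S.T).T-W).round(4).tolist(),'pivot',o+R@[.16,0],'knob',o+R@[.06,0])
p=capture('wrist');print(p['camera_from_world'].round(3).tolist(), p['mtx'][0,0])
E
```

```text
lens [ 0.5166 -0.0644  0.1463]
knobtop [ 0.5749 -0.0661  0.1893]
posthead [ 0.6762 -0.0746  0.1552]
flask [ 0.6593 -0.162   0.0074]
[[ 0.7194  0.0104  0.02  ]
 [ 0.6886 -0.218   0.02  ]
 [ 0.4499 -0.1816  0.02  ]
 [ 0.4798  0.0392  0.02  ]] [np.float64(0.241), np.float64(0.23), np.float64(0.241), np.float64(0.223)]
yaw -7.743372204727814 o [ 0.51595598 -0.0529615 ] [[0.0022, 0.0016], [0.0015, -0.0019], [-0.0026, -0.0054], [-0.001, 0.0057]] pivot [ 0.67449702 -0.07451931] knob [ 0.57540887 -0.06104568]
[[0.341, -0.94, 0.002, -0.574], [-0.91, -0.33, 0.25, -0.026], [-0.235, -0.087, -0.968, 0.391], [0.0, 0.0, 0.0, 1.0]] 356.6265069001397
```

{"fn": "arm_command", "kwargs": {
  "rows": [
    {"dx": 0.5,"dy": 0.6,"dz": 0.9},
    {"dx": 1.1,"dy": 1.4,"dz": 1.4},
    {"dx": 1.7,"dy": 2.2,"dz": 1.9},
    {"dx": 2.3,"dy": 3.0,"dz": 1.9},
    {"dx": 2.9,"dy": 3.8,"dz": 1.9},
    {"dx": 3.5,"dy": 4.6,"dz": 1.9},
    {"dx": 4.1,"dy": 5.4,"dz": 1.9},
    {"dx": 4.7,"dy": 6.2,"dz": 1.9},
    {"dx": 5.2,"dy": 6.8,"dz": 1.9},
    {"dx": 5.2,"dy": 6.8,"dz": 1.9}
  ],
  "jaw": -0.1
}}

```text
validation failed for argument at $.ro...
```

```bash
python3 - <<'E'
from bench import r,capture,models
from h import *
s=r.read_state();print(s['clock'],s['tcp_pos'],s['joint_pos'],s['ee_rot'][:,0])
p=capture('wrist')
for q in ['knob','lens','blank','jaw_back','flask']:
    print(q,[(np.round(d['box']).tolist(),round(d['score'],2)) for d in models.boxes_of(p,q)][:2])
cv2.imwrite('pics/w1.png',cv2.resize(p['pixels'],(800,600)))
np.savez('w1.npz',**strip(p))
E
```

```text
1.25 [ 0.19599848 -0.54059023  0.20547304] [-7.70032260e+01  1.58097388e+01  8.62246641e+01  1.26927305e-04
  7.79639443e+01 -6.93335463e+00] [ 9.40109168e-01  3.40873514e-01 -1.33141508e-06]
knob []
lens []
blank []
jaw_back []
flask []
```

View pics/w1.png

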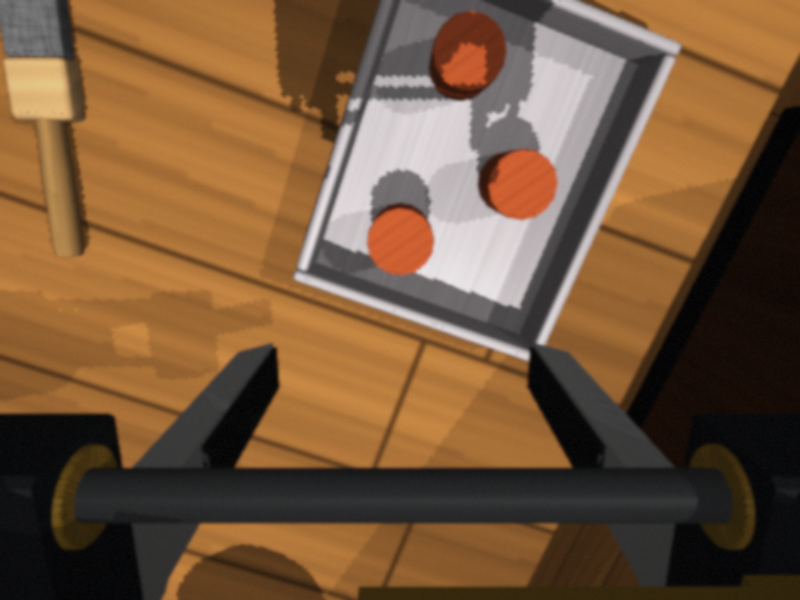

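The arm has not moved. The wrist picture shows only the tray of cylinders (around (460,170)), with the fingers at the bottom. I'll retry with all six keys and smaller shifts.

{"fn": "arm_command", "kwargs": {
  "rows": [
    {"dx": 0.5,"dy": 0.6,"dz": 0.9,"ax": 0,"ay": 0,"az": 0},
    {"dx": 1.0,"dy": 1.0,"dz": 1.0,"ax": 0,"ay": 0,"az": 0}
  ],
  "jaw": -0.1
}}

```text
clock: 1.8
tcp_pos: [0.2566, -0.4814, 0.2682]
ee_rot: [[0.941, 0.339, 0.002], [0.339, -0.941, -0.004], [0.0, 0.005, -1.0]]
contact_force: [-0.3, -0.2, 0.4]
gripper_width: 0.0773
grip_force: 0.0
```

{"fn": "arm_command", "kwargs": {
  "rows": [
    {"dx": 0.6,"dy": 0.8,"dz": 0.5},
    {"dx": 1.2,"dy": 1.6,"dz": 0.9},
    {"dx": 1.8,"dy": 2.4,"dz": 0.9},
    {"dx": 2.3,"dy": 3.1,"dz": 0.9},
    {"dx": 2.9,"dy": 3.9,"dz": 0.9}
  ]
}}

```text
validation failed for argument at $.ro...
```

{"fn": "arm_command", "kwargs": {
  "rows": [
    {"dx": 0.6,"dy": 0.8,"dz": 0.5,"ax": 0,"ay": 0,"az": 0},
    {"dx": 1.2,"dy": 1.6,"dz": 0.9,"ax": 0,"ay": 0,"az": 0},
    {"dx": 1.8,"dy": 2.4,"dz": 0.9,"ax": 0,"ay": 0,"az": 0},
    {"dx": 2.3,"dy": 3.1,"dz": 0.9,"ax": 0,"ay": 0,"az": 0},
    {"dx": 2.9,"dy": 3.9,"dz": 0.9,"ax": 0,"ay": 0,"az": 0}
  ]
}}

```text
clock: 2.42
tcp_pos: [0.4308, -0.2452, 0.3199]
ee_rot: [[0.94, 0.34, 0.001], [0.34, -0.94, -0.001], [0.0, 0.001, -1.0]]
contact_force: [0.4, -0.6, 0.2]
gripper_width: 0.0424
grip_force: 0.0
```

{"fn": "arm_command", "kwargs": {
  "rows": [
    {"dx": 0.1,"dy": 0.9,"dz": 0.2,"ax": 0,"ay": 0,"az": 0},
    {"dx": 0.2,"dy": 1.8,"dz": 0.5,"ax": 0,"ay": 0,"az": 0},
    {"dx": 0.2,"dy": 1.8,"dz": 0.5,"ax": 0,"ay": 0,"az": 0}
  ]
}}

```text
clock: 2.8
tcp_pos: [0.4427, -0.1356, 0.3514]
ee_rot: [[0.938, 0.346, 0.004], [0.346, -0.938, -0.001], [0.003, 0.002, -1.0]]
contact_force: [-0.1, 0.5, 0.1]
gripper_width: 0.0421
grip_force: 0.0
```

```bash
cat > look.py <<'E'
import sys
from bench import r,capture,models
from h import *
s=r.read_state();print(s['clock'],s['tcp_pos'].round(4),np.round(s['joint_pos'],1),np.round(s['ee_rot'],3).tolist(),'w',s['gripper_width'])
p=capture('wrist')
for q in ['knob','lens','blank','jaw_back','flask']:
    print(q,[(np.round(d['box']).tolist(),round(d['score'],2)) for d in models.boxes_of(p,q)][:2])
cv2.imwrite(f'pics/{sys.argv[1]}.png',cv2.resize(p['pixels'],(800,600)))
np.savez(f'{sys.argv[1]}.npz',**strip(p))
E
python3 look.py w2
```

```text
2.8 [ 0.4427 -0.1356  0.3514] [-25.7   2.9  82.2   0.1  94.7  44. ] [[0.938, 0.346, 0.004], [0.346, -0.938, -0.001], [0.003, 0.002, -1.0]] w 0.04212439990368218
knob [([237.0, 69.0, 87.0, 139.0], 0.55), ([358.0, 20.0, 32.0, 32.0], 0.55)]
lens [([240.0, 69.0, 93.0, 136.0], 0.63)]
blank []
jaw_back [([293.0, 125.0, 30.0, 49.0], 0.91)]
flask [([357.0, 18.0, 32.0, 31.0], 0.72)]
```

View pics/w2.png

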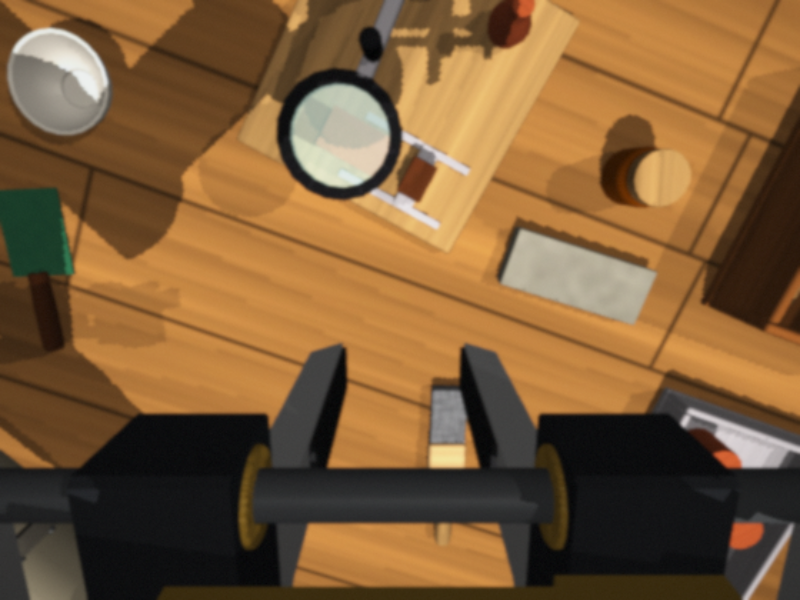

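The wrist picture shows the lens at (339,133), the knob top at about (371,40), the sliding jaw at (417,178), and the board's near corners at (242,140) and (450,250).

```bash
python3 - <<'E'
from bench import capture
from h import *
w=dict(np.load('w2.npz'));t=capture('top');s=capture('side')
k=.7
L=tri((w,np.array((339,133))*k),(t,np.array((427,337))*k),(s,np.array((419,288))*k));print('lens',L)
print('lens at z.148',onz(w,np.array((339,133))*k,.148))
print('knobtop tri',tri((w,np.array((370,34))*k),(t,np.array((428,290))*k)),'z.19',onz(w,np.array((370,34))*k,.191),'base',onz(w,np.array((373,54))*k,.155))
for n,c in [('c(-50,-142)',(450,250)),('c(-50,92)',(240,142)),('c(195,-142)',(578,20))]: print(n,onz(w,np.array(c)*k,.02))
print('jaw top',[onz(w,np.array(c)*k,.054) for c in [(413,150),(437,160),(400,190),(426,205)]])
E
```

```text
lens [ 0.51666811 -0.06137795  0.14919391]
lens at z.148 [ 0.51801843 -0.05844839  0.148     ]
knobtop tri [ 0.57504709 -0.06508489  0.1999858 ] z.19 [ 0.57821493 -0.06354003  0.191     ] base [ 0.57444543 -0.06477947  0.155     ]
c(-50,-142) [ 0.45262295 -0.18287797  0.02      ]
c(-50,92) [0.47992879 0.0448866  0.02      ]
c(195,-142) [ 0.68924824 -0.21456782  0.02      ]
jaw top [array([ 0.52928303, -0.11325248,  0.054     ]), array([ 0.52868071, -0.13668905,  0.054     ]), array([ 0.49212745, -0.11445144,  0.054     ]), array([ 0.48772367, -0.14169536,  0.054     ])]
```

{"fn": "arm_command", "kwargs": {
  "rows": [
    {"dx": 0.9,"dy": 0.5,"dz": -0.5,"ax": 0,"ay": 0,"az": 0},
    {"dx": 1.7,"dy": 0.9,"dz": -1.0,"ax": 0,"ay": 0,"az": 0},
    {"dx": 2.2,"dy": 1.2,"dz": -1.5,"ax": 0,"ay": 0,"az": 0},
    {"dx": 2.2,"dy": 1.2,"dz": -1.8,"ax": 0,"ay": 0,"az": 0},
    {"dx": 2.2,"dy": 1.2,"dz": -1.8,"ax": 0,"ay": 0,"az": 0}
  ]
}}

```text
clock: 3.82
tcp_pos: [0.5731, -0.0668, 0.2392]
ee_rot: [[0.94, 0.34, -0.005], [0.34, -0.94, 0.001], [-0.004, -0.003, -1.0]]
contact_force: [-0.1, -0.4, 0.5]
gripper_width: 0.0421
grip_force: 0.0
```

```bash
python3 look.py w3
```

```text
3.825 [ 0.5731 -0.0668  0.2392] [-13.5  15.2  82.3  -0.   82.8  56.6] [[0.94, 0.34, -0.005], [0.34, -0.94, 0.001], [-0.004, -0.003, -1.0]] w 0.04210981825589238
knob [([277.0, 192.0, 166.0, 259.0], 0.57)]
lens [([278.0, 195.0, 165.0, 263.0], 0.87), ([304.0, 171.0, 283.0, 305.0], 0.34)]
blank [([268.0, 222.0, 66.0, 44.0], 0.86), ([397.0, 141.0, 44.0, 37.0], 0.44)]
jaw_back [([314.0, 253.0, 30.0, 53.0], 0.62), ([31.0, 185.0, 62.0, 75.0], 0.58)]
flask [([102.0, 18.0, 64.0, 37.0], 0.91), ([393.0, 140.0, 48.0, 35.0], 0.76)]
```

View pics/w3.png

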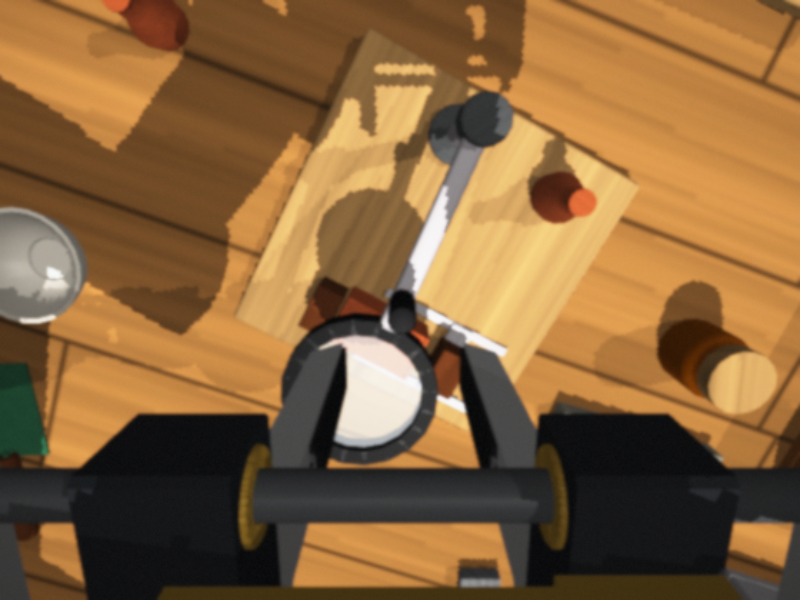

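The post head is at (486,119), the knob top at about (402,302), and the board corners at (370,30), (637,187) and (237,317).

```bash
python3 - <<'E'
from h import *
w=dict(np.load('w3.npz'));w2=dict(np.load('w2.npz'));k=.7
f=lambda c,z:onz(w,np.array(c)*k,z)[:2].round(4)
print('post',f((486,119),.163),'knobtop',f((402,303),.191),'base',f((399,326),.155))
print('knob tri',tri((w,np.array((402,303))*k),(w2,np.array((370,36))*k)))
C=np.array([f((370,30),.02),f((637,187),.02),f((237,317),.02),onz(w2,np.array((450,250))*k,.02)[:2]])
S=np.array([(195,92),(195,-142),(-50,92),(-50,-142)])/1e3
a=S-S.mean(0);b=C-C.mean(0)
y=np.arctan2((a[:,0]*b[:,1]-a[:,1]*b[:,0]).sum(),(a*b).sum());R=np.array([[np.cos(y),-np.sin(y)],[np.sin(y),np.cos(y)]])
o=C.mean(0)-R@S.mean(0);print(C,np.degrees(y),o,(o+S@R.T-C).round(4).tolist(),'pivot',o+R@[.16,0])
E
```

```text
post [ 0.6753 -0.0705] knobtop [ 0.5836 -0.0614] base [ 0.5616 -0.0675]
knob tri [ 0.57997482 -0.06234702  0.17734162]
[[ 0.7213      0.0132    ]
 [ 0.6877     -0.2146    ]
 [ 0.4826      0.0461    ]
 [ 0.45262295 -0.18287797]] -7.842249051514452 [ 0.51764495 -0.04988596] [[0.0021, 0.0014], [0.0037, -0.0026], [-0.0019, 0.002], [-0.0039, -0.0009]] pivot [ 0.67614855 -0.07171734]
```

{"fn": "arm_command", "kwargs": {
  "rows": [
    {"dx": 0.05,"dy": 0.06,"dz": -0.5,"ax": 0,"ay": 0,"az": 0},
    {"dx": 0.05,"dy": 0.06,"dz": -0.9,"ax": 0,"ay": 0,"az": 0},
    {"dx": 0.05,"dy": 0.06,"dz": -1.25,"ax": 0,"ay": 0,"az": 0},
    {"dx": 0.05,"dy": 0.06,"dz": -1.25,"ax": 0,"ay": 0,"az": 0}
  ]
}}

```text
clock: 4.62
tcp_pos: [0.5759, -0.063, 0.1658]
ee_rot: [[0.94, 0.34, -0.002], [0.34, -0.94, 0.0], [-0.002, -0.001, -1.0]]
contact_force: [-0.4, 0.5, -0.2]
gripper_width: 0.0423
grip_force: 0.0
```

{"fn": "arm_command", "kwargs": {
  "rows": [
    {"dx": 0,"dy": 0,"dz": 0,"ax": 0,"ay": 0,"az": 0},
    {"dx": 0,"dy": 0,"dz": 0,"ax": 0,"ay": 0,"az": 0},
    {"dx": 0,"dy": 0,"dz": 0,"ax": 0,"ay": 0,"az": 0},
    {"dx": 0,"dy": 0,"dz": 0,"ax": 0,"ay": 0,"az": 0}
  ],
  "jaw": -1,
  "force": 12
}}

```text
clock: 5.12
tcp_pos: [0.5777, -0.0632, 0.1673]
ee_rot: [[0.94, 0.341, 0.002], [0.341, -0.94, -0.001], [0.002, 0.001, -1.0]]
contact_force: [-0.2, -0.9, 3.0]
gripper_width: 0.0137
grip_force: 12.0
```

{"fn": "arm_command", "kwargs": {
  "rows": [
    {"dx": 0.04,"dy": 0.26,"dz": 0,"ax": 0,"ay": 0,"az": -0.7},
    {"dx": 0.13,"dy": 0.52,"dz": 0,"ax": 0,"ay": 0,"az": -1.4},
    {"dx": 0.25,"dy": 0.75,"dz": 0,"ax": 0,"ay": 0,"az": -2.1},
    {"dx": 0.41,"dy": 0.97,"dz": 0,"ax": 0,"ay": 0,"az": -2.8},
    {"dx": 0.6,"dy": 1.15,"dz": 0,"ax": 0,"ay": 0,"az": -3.5},
    {"dx": 0.82,"dy": 1.31,"dz": 0,"ax": 0,"ay": 0,"az": -4.2},
    {"dx": 1.06,"dy": 1.42,"dz": 0,"ax": 0,"ay": 0,"az": -4.9},
    {"dx": 1.32,"dy": 1.5,"dz": 0,"ax": 0,"ay": 0,"az": -5.6},
    {"dx": 1.59,"dy": 1.53,"dz": 0,"ax": 0,"ay": 0,"az": -6.3},
    {"dx": 1.85,"dy": 1.52,"dz": 0,"ax": 0,"ay": 0,"az": -7.0}
  ]
}}

```text
clock: 6.38
tcp_pos: [0.6877, 0.028, 0.1673]
ee_rot: [[0.639, -0.769, -0.001], [-0.769, -0.639, -0.001], [-0.0, 0.001, -1.0]]
contact_force: [-2.4, -1.2, 4.7]
gripper_width: 0.0136
grip_force: 12.0
```

{"fn": "arm_command", "kwargs": {
  "rows": [
    {"dx": 0,"dy": 0,"dz": 0,"ax": 0,"ay": 0,"az": 0},
    {"dx": 0,"dy": 0,"dz": 0,"ax": 0,"ay": 0,"az": 0}
  ],
  "jaw": -0.1
}}

```text
clock: 6.62
tcp_pos: [0.6872, 0.0284, 0.166]
ee_rot: [[0.643, -0.766, -0.001], [-0.766, -0.643, 0.0], [-0.001, 0.001, -1.0]]
contact_force: [0.2, 0.9, -0.1]
gripper_width: 0.0306
grip_force: 0.0
```

{"fn": "arm_command", "kwargs": {
  "rows": [
    {"dx": 0,"dy": 0,"dz": 0.7,"ax": 0,"ay": 0,"az": 0.4},
    {"dx": -0.3,"dy": -0.3,"dz": 1.5,"ax": 0,"ay": 0,"az": 1.4},
    {"dx": -0.7,"dy": -0.7,"dz": 2.2,"ax": 0,"ay": 0,"az": 2.4},
    {"dx": -1.2,"dy": -1.2,"dz": 2.2,"ax": 0,"ay": 0,"az": 3.4},
    {"dx": -1.7,"dy": -1.7,"dz": 2.2,"ax": 0,"ay": 0,"az": 4.4},
    {"dx": -2.2,"dy": -2.2,"dz": 2.2,"ax": 0,"ay": 0,"az": 5.4},
    {"dx": -2.6,"dy": -2.6,"dz": 2.2,"ax": 0,"ay": 0,"az": 6.4},
    {"dx": -2.9,"dy": -2.9,"dz": 2.2,"ax": 0,"ay": 0,"az": 7.4},
    {"dx": -2.9,"dy": -2.9,"dz": 2.2,"ax": 0,"ay": 0,"az": 8.4}
  ],
  "jaw": 0.4
}}

```text
clock: 7.75
tcp_pos: [0.5118, -0.1465, 0.2987]
ee_rot: [[0.827, 0.562, -0.001], [0.562, -0.827, -0.0], [-0.001, -0.0, -1.0]]
contact_force: [0.0, 0.9, -0.5]
gripper_width: 0.0661
grip_force: 0.0
```

{"fn": "arm_command", "kwargs": {
  "rows": [
    {"dx": 0,"dy": 0,"dz": 0,"ax": 0,"ay": 0,"az": 1},
    {"dx": 0,"dy": 0,"dz": 0,"ax": 0,"ay": 0,"az": 2},
    {"dx": 0,"dy": 0,"dz": 0,"ax": 0,"ay": 0,"az": 3},
    {"dx": 0,"dy": 0,"dz": 0,"ax": 0,"ay": 0,"az": 4},
    {"dx": 0,"dy": 0,"dz": 0,"ax": 0,"ay": 0,"az": 4.8},
    {"dx": 0,"dy": 0,"dz": 0,"ax": 0,"ay": 0,"az": 4.8}
  ]
}}

```text
clock: 8.5
tcp_pos: [0.5132, -0.1454, 0.2984]
ee_rot: [[0.141, 0.99, -0.0], [0.99, -0.141, 0.0], [0.0, -0.0, -1.0]]
contact_force: [-0.7, 1.0, -0.2]
gripper_width: 0.0658
grip_force: 0.0
```

```bash
python3 look.py w4
```

```text
8.5 [ 0.5132 -0.1454  0.2984] [-23.3  10.   81.1   0.   89.  -15.2] [[0.141, 0.99, -0.0], [0.99, -0.141, 0.0], [0.0, -0.0, -1.0]] w 0.06581603075299068
knob [([456.0, 52.0, 44.0, 105.0], 0.84)]
lens [([457.0, 53.0, 45.0, 106.0], 0.67)]
blank [([276.0, 113.0, 37.0, 67.0], 0.6), ([456.0, 53.0, 43.0, 107.0], 0.34)]
jaw_back [([275.0, 162.0, 48.0, 25.0], 0.77)]
flask [([404.0, 171.0, 42.0, 30.0], 0.93)]
```

View pics/w4.png

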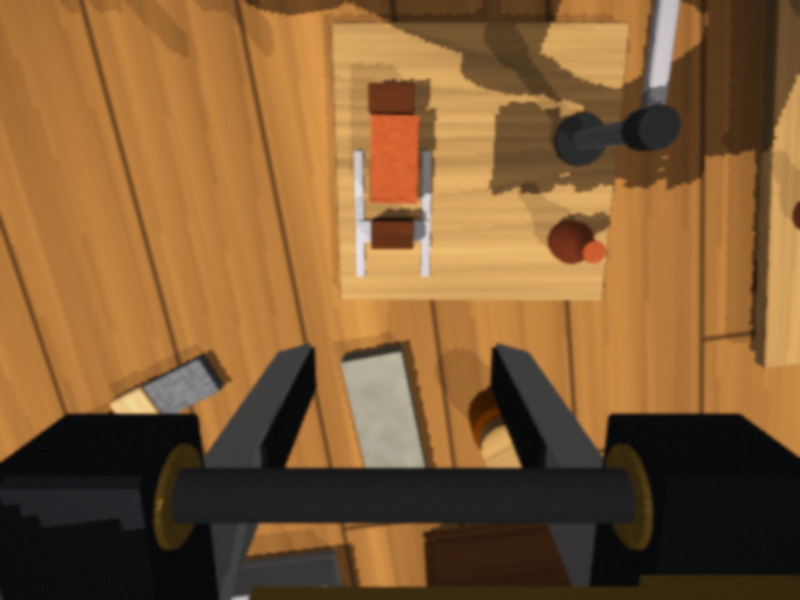

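The magnifier is swung clear, with its arm at (660,50). The blank's top spans (371,115) to (418,203), the fixed jaw's top (369,83) to (414,113), and the sliding jaw's top (372,219) to (413,248). The board's corners are (333,25), (628,23), (341,299) and (602,299).

```bash
python3 - <<'E'
from h import *
from bench import capture,models
w=dict(np.load('w4.npz'));k=.7
f=lambda c,z:onz(w,np.array(c)*k,z)[:2]
C=np.array([f(c,.02) for c in [(333,25),(628,23),(341,299),(602,299)]])
S=np.array([(-50,92),(195,92),(-50,-142),(195,-142)])/1e3
a=S-S.mean(0);b=C-C.mean(0)
y=np.arctan2((a[:,0]*b[:,1]-a[:,1]*b[:,0]).sum(),(a*b).sum());R=np.array([[np.cos(y),-np.sin(y)],[np.sin(y),np.cos(y)]])
o=C.mean(0)-R@S.mean(0);print('yaw',np.degrees(y),o,(o+S@R.T-C).round(4).tolist())
st=lambda q:((np.array(q)-o)@R*1e3).round(1)
for n,c,z in [('b1',(371,115),.058),('b2',(419,115),.058),('b3',(370,203),.058),('b4',(417,203),.058),('fj back l',(369,83),.054),('fj back r',(414,83),.054),('fj face',(392,113),.054),('sj face l',(372,219),.054),('sj face r',(413,219),.054),('sj back',(392,248),.054)]:
    q=f(c,z);print(n,q.round(4),st(q))
print('post',f((652,128),.163),st(f((652,128),.163)))
t=capture('top');b=[d for d in models.boxes_of(t,'blank')];print(b[:2])
for d in b[:2]: print(tri((t,d['box'][:2]),(w,np.array((394.5,159))*k)))
E
```

```text
yaw -7.911290427966604 [ 0.51785307 -0.04949768] [[-0.002, 0.0018], [0.0022, 0.0004], [-0.0012, -0.0013], [0.001, -0.0009]]
b1 [ 0.5045 -0.03  ] [-15.9  17.5]
b2 [ 0.5416 -0.0352] [21.5 17.4]
b3 [ 0.4932 -0.0966] [-18.  -50.1]
b4 [ 0.531 -0.102] [ 20.3 -50.2]
fj back l [ 0.5065 -0.0062] [-17.2  41.3]
fj back r [ 0.541  -0.0111] [17.7 41.2]
fj face [ 0.5209 -0.0304] [ 0.4 19.3]
sj face l [ 0.4925 -0.11  ] [-16.8 -63.4]
sj face r [ 0.5261 -0.1148] [ 17.1 -63.5]
sj back [ 0.5054 -0.1362] [ -0.4 -87.6]
post [ 0.67196433 -0.07081389] [1.556e+02 1.000e-01]
[{'box': [296.1, 244.1, 25.3, 20.1], 'score': 0.73}, {'box': [257.9, 151.8, 103.2, 43.7], 'score': 0.65}]
[ 0.51784854 -0.06405785  0.03108289]
[ 0.52318319 -0.03760972  0.63369058]
```

{"fn": "arm_command", "kwargs": {
  "rows": [
    {"dx": 0,"dy": 0.1,"dz": -0.3,"ax": 0.99,"ay": -0.14,"az": 0},
    {"dx": 0,"dy": 0.2,"dz": -0.8,"ax": 1.98,"ay": -0.28,"az": 0},
    {"dx": 0,"dy": 0.3,"dz": -1.5,"ax": 2.97,"ay": -0.41,"az": 0},
    {"dx": -0.04,"dy": 0.5,"dz": -2.3,"ax": 3.96,"ay": -0.55,"az": 0},
    {"dx": -0.04,"dy": 0.53,"dz": -3.0,"ax": 3.96,"ay": -0.55,"az": 0},
    {"dx": -0.04,"dy": 0.53,"dz": -3.28,"ax": 3.96,"ay": -0.55,"az": 0},
    {"dx": -0.04,"dy": 0.53,"dz": -3.28,"ax": 3.96,"ay": -0.55,"az": 0}
  ]
}}

```text
clock: 9.78
tcp_pos: [0.5118, -0.1138, 0.1017]
ee_rot: [[0.108, 0.99, 0.088], [0.758, -0.14, 0.637], [0.643, -0.002, -0.766]]
contact_force: [0.0, -0.6, 0.1]
gripper_width: 0.0657
grip_force: 0.0
```

```bash
python3 - <<'E'
from bench import r,capture,models
from h import *
s=r.read_state();print(s['clock'],s['tcp_pos'].round(4),np.round(s['joint_pos'],1),np.round(s['ee_rot'],3).tolist())
cv2.imwrite('pics/w5.png',np.hstack([cv2.resize(capture('side')['pixels'][130:330,180:400],(440,400)),cv2.resize(capture('wrist')['pixels'],(360,400))]))
E
```

```text
9.775 [ 0.5118 -0.1138  0.1017] [-43.8  27.4  98.5  31.7  81.8 -48.3] [[0.108, 0.99, 0.088], [0.758, -0.14, 0.637], [0.643, -0.002, -0.766]]
```

View pics/w5.png

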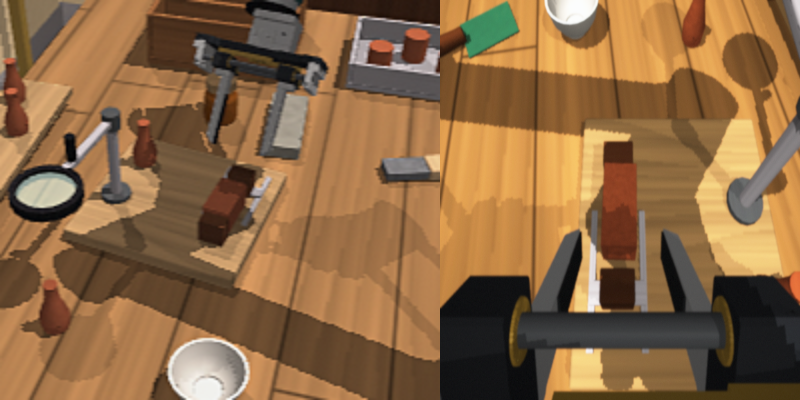

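The tilted gripper is lined up: in the wrist view (right half) the blank at (620,210) and the jaws lie between the fingers, and everything is clear of the post and the flasks.

{"fn": "arm_command", "kwargs": {
  "rows": [
    {"dx": 0.03,"dy": 0.3,"dz": -0.36,"ax": 0,"ay": 0,"az": 0},
    {"dx": 0.07,"dy": 0.6,"dz": -0.72,"ax": 0,"ay": 0,"az": 0},
    {"dx": 0.1,"dy": 0.85,"dz": -1.02,"ax": 0,"ay": 0,"az": 0},
    {"dx": 0.11,"dy": 0.96,"dz": -1.15,"ax": 0,"ay": 0,"az": 0},
    {"dx": 0.11,"dy": 0.96,"dz": -1.15,"ax": 0,"ay": 0,"az": 0}
  ]
}}

```text
clock: 10.5
tcp_pos: [0.5188, -0.0563, 0.0336]
ee_rot: [[0.106, 0.99, 0.089], [0.759, -0.139, 0.636], [0.642, -0.0, -0.767]]
contact_force: [0.2, -0.5, 0.6]
gripper_width: 0.0655
grip_force: 0.0
```

{"fn": "arm_command", "kwargs": {
  "rows": [
    {"dx": 0,"dy": 0,"dz": 0,"ax": 0,"ay": 0,"az": 0},
    {"dx": 0,"dy": 0,"dz": 0,"ax": 0,"ay": 0,"az": 0},
    {"dx": 0,"dy": 0,"dz": 0,"ax": 0,"ay": 0,"az": 0},
    {"dx": 0,"dy": 0,"dz": 0,"ax": 0,"ay": 0,"az": 0}
  ],
  "jaw": -1,
  "force": 35
}}

```text
clock: 11.0
tcp_pos: [0.5184, -0.0569, 0.0329]
ee_rot: [[0.108, 0.99, 0.089], [0.759, -0.14, 0.636], [0.642, -0.001, -0.766]]
contact_force: [-1.1, -2.0, 2.8]
gripper_width: 0.038
grip_force: 34.8
```

{"fn": "arm_command", "kwargs": {
  "rows": [
    {"dx": 0,"dy": 0,"dz": 0.4,"ax": 0,"ay": 0,"az": 0},
    {"dx": 0,"dy": 0,"dz": 1.0,"ax": 0,"ay": 0,"az": 0},
    {"dx": 0,"dy": 0,"dz": 1.6,"ax": 0,"ay": 0,"az": 0},
    {"dx": 0,"dy": 0,"dz": 1.7,"ax": -0.99,"ay": 0.14,"az": 0},
    {"dx": 0,"dy": 0,"dz": 1.7,"ax": -1.98,"ay": 0.28,"az": 0},
    {"dx": 0,"dy": 0,"dz": 1.7,"ax": -2.97,"ay": 0.41,"az": 0},
    {"dx": 0,"dy": 0,"dz": 1.7,"ax": -3.96,"ay": 0.55,"az": 0},
    {"dx": 0,"dy": 0,"dz": 1.7,"ax": -4.95,"ay": 0.69,"az": 0},
    {"dx": 0,"dy": 0,"dz": 1.7,"ax": -5.94,"ay": 0.83,"az": 0},
    {"dx": 0,"dy": 0,"dz": 1.7,"ax": -6.93,"ay": 0.97,"az": 0}
  ]
}}

```text
clock: 12.25
tcp_pos: [0.5181, -0.0557, 0.1351]
ee_rot: [[0.123, 0.99, -0.069], [0.855, -0.141, -0.499], [-0.504, 0.002, -0.864]]
contact_force: [0.1, -0.9, -3.5]
gripper_width: 0.0383
grip_force: 34.8
```

{"fn": "arm_command", "kwargs": {
  "rows": [
    {"dx": 0,"dy": 0,"dz": 0,"ax": -0.99,"ay": 0.14,"az": 0},
    {"dx": 0,"dy": 0,"dz": 0,"ax": -1.98,"ay": 0.28,"az": 0},
    {"dx": 0,"dy": 0,"dz": 0,"ax": -1.98,"ay": 0.28,"az": 0},
    {"dx": 0,"dy": 0,"dz": 0,"ax": -1.98,"ay": 0.28,"az": 0}
  ]
}}

```text
clock: 12.75
tcp_pos: [0.5181, -0.0565, 0.1346]
ee_rot: [[0.091, 0.99, -0.108], [0.638, -0.141, -0.757], [-0.765, 0.0, -0.644]]
contact_force: [-0.4, -0.9, -2.7]
gripper_width: 0.0377
grip_force: 34.8
```

```bash
python3 - <<'E'
from bench import r,capture,models
from h import *
s=r.read_state();print(s['clock'],s['tcp_pos'].round(4),np.round(s['joint_pos'],1),np.round(s['ee_rot'],3).tolist(),s['gripper_width'],s['grip_force'])
p=capture('side');cv2.imwrite('pics/w6.png',np.hstack([cv2.resize(p['pixels'][130:330,180:400],(440,400)),cv2.resize(capture('wrist')['pixels'],(360,400))]))
E
```

```text
12.75 [ 0.5181 -0.0565  0.1346] [ 16.6  29.   98.  -44.5  82.4  42.9] [[0.091, 0.99, -0.108], [0.638, -0.141, -0.757], [-0.765, 0.0, -0.644]] 0.03774860547123848 34.81717050075531
```

View pics/w6.png

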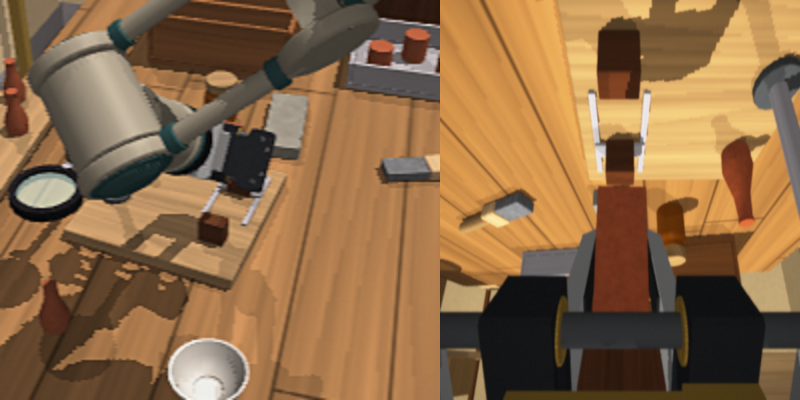

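The blank is held upright above the gap, with its plain foot towards the board (around (620,195) in the wrist half). The fixed jaw is at (213,228) in the side half and everything is clear.

{"fn": "arm_command", "kwargs": {
  "rows": [
    {"dx": -0.02,"dy": -0.02,"dz": -0.4,"ax": 0,"ay": 0,"az": 0},
    {"dx": -0.02,"dy": -0.02,"dz": -0.8,"ax": 0,"ay": 0,"az": 0},
    {"dx": -0.02,"dy": -0.02,"dz": -1.2,"ax": 0,"ay": 0,"az": 0},
    {"dx": -0.02,"dy": -0.02,"dz": -1.4,"ax": 0,"ay": 0,"az": 0},
    {"dx": -0.02,"dy": -0.02,"dz": -1.4,"ax": 0,"ay": 0,"az": 0}
  ]
}}

```text
clock: 13.48
tcp_pos: [0.5166, -0.0579, 0.0498]
ee_rot: [[0.089, 0.99, -0.109], [0.636, -0.141, -0.759], [-0.767, -0.001, -0.642]]
contact_force: [-0.5, 0.0, -1.8]
gripper_width: 0.038
grip_force: 34.8
```

```bash
python3 - <<'E'
from bench import r,capture,models
from h import *
s=r.read_state();print(s['clock'],s['tcp_pos'].round(4),s['contact_force'])
for n in('side','top','wrist'):
    p=capture(n);b=[np.round(d['box'],1).tolist()+[round(d['score'],2)] for d in models.boxes_of(p,'blank')][:2];print(n,b)
    o=np.array([.518,-.0497]);u=np.array([.9905,-.1376]);v=np.array([.1376,.9905])
    for q in [(-19,17,.021),(19,17,.021),(-19,17,.088),(-19,19,.054),(-18,41,.054)]:
        print(q,proj(p,[*(o+u*q[0]/1e3+v*q[1]/1e3),q[2]]).round(1))
    if n=='side': a=p['pixels'][170:270,250:350]
    if n=='wrist': c=p['pixels']
cv2.imwrite('pics/w7.png',np.hstack([cv2.resize(a,(400,400),interpolation=2),cv2.resize(c,(400,400))]))
E
```

```text
13.475 [ 0.5166 -0.0579  0.0498] [-0.54514819  0.04407016 -1.79683714]
side []
(-19, 17, 0.021) [294.2 247.1]
(19, 17, 0.021) [281.1 243.4]
(-19, 17, 0.088) [295.1 228.2]
(-19, 19, 0.054) [294.4 238.4]
(-18, 41, 0.054) [291.1 243.6]
top [[292.8, 240.4, 18.4, 24.6, 0.55]]
(-19, 17, 0.021) [281.9 252.3]
(19, 17, 0.021) [283.7 236.1]
(-19, 17, 0.088) [282.2 248.1]
(-19, 19, 0.054) [281.2 250.2]
(-18, 41, 0.054) [271.4 248.7]
wrist []
(-19, 17, 0.021) [244.5 184.1]
(19, 17, 0.021) [318.1 183.8]
(-19, 17, 0.088) [238.1 318.3]
(-19, 19, 0.054) [241.2 243.1]
(-18, 41, 0.054) [238.1 224.9]
```

View pics/w7.png

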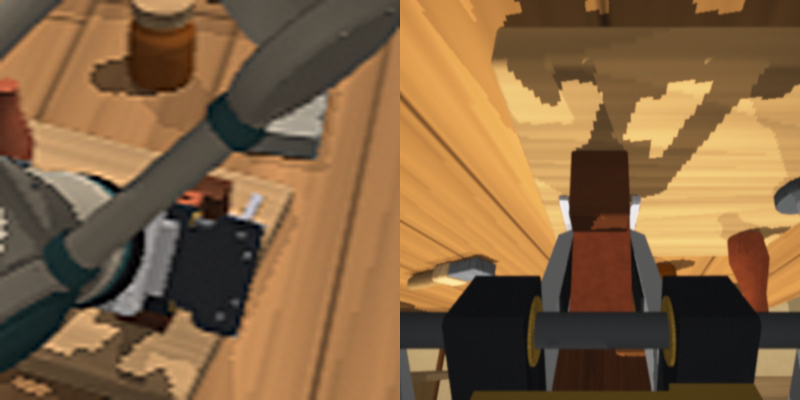

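The blank's foot is now down behind the fixed jaw's top (jaw at about (600,190), blank face at (600,265) in the wrist half), with no side force. I'll lower it gently.

{"fn": "arm_command", "kwargs": {
  "rows": [
    {"dx": 0,"dy": 0,"dz": -0.04,"ax": 0,"ay": 0,"az": 0},
    {"dx": 0,"dy": 0,"dz": -0.07,"ax": 0,"ay": 0,"az": 0},
    {"dx": 0,"dy": 0,"dz": -0.07,"ax": 0,"ay": 0,"az": 0}
  ]
}}

```text
clock: 14.15
tcp_pos: [0.5169, -0.0576, 0.0464]
ee_rot: [[0.091, 0.99, -0.107], [0.636, -0.14, -0.758], [-0.766, 0.0, -0.643]]
contact_force: [0.5, -0.1, -2.7]
gripper_width: 0.038
grip_force: 34.8
```

{"fn": "arm_command", "kwargs": {
  "rows": [
    {"dx": 0,"dy": 0,"dz": -0.02,"ax": 0,"ay": 0,"az": 0},
    {"dx": 0,"dy": 0,"dz": -0.03,"ax": 0,"ay": 0,"az": 0},
    {"dx": 0,"dy": 0,"dz": -0.03,"ax": 0,"ay": 0,"az": 0}
  ]
}}

```text
clock: 14.52
tcp_pos: [0.517, -0.0576, 0.0448]
ee_rot: [[0.091, 0.99, -0.107], [0.636, -0.14, -0.759], [-0.766, 0.001, -0.643]]
contact_force: [-0.4, 1.2, -1.2]
gripper_width: 0.0377
grip_force: 34.8
```

{"fn": "arm_command", "kwargs": {
  "rows": [
    {"dx": 0,"dy": 0,"dz": -0.02,"ax": 0,"ay": 0,"az": 0},
    {"dx": 0,"dy": 0,"dz": -0.03,"ax": 0,"ay": 0,"az": 0},
    {"dx": 0,"dy": 0,"dz": -0.03,"ax": 0,"ay": 0,"az": 0}
  ]
}}

```text
clock: 14.9
tcp_pos: [0.5172, -0.0578, 0.0445]
ee_rot: [[0.091, 0.99, -0.107], [0.635, -0.14, -0.76], [-0.767, 0.002, -0.641]]
contact_force: [0.2, 3.8, 6.4]
gripper_width: 0.0375
grip_force: 34.9
```

{"fn": "arm_command", "kwargs": {
  "rows": [
    {"dx": 0,"dy": 0,"dz": 0,"ax": 0,"ay": 0,"az": 0},
    {"dx": 0,"dy": 0,"dz": 0,"ax": 0,"ay": 0,"az": 0},
    {"dx": 0,"dy": 0,"dz": 0,"ax": 0,"ay": 0,"az": 0},
    {"dx": 0.05,"dy": 0.37,"dz": 0.35,"ax": 0,"ay": 0,"az": 0},
    {"dx": 0.11,"dy": 0.8,"dz": 0.8,"ax": 0,"ay": 0,"az": 0},
    {"dx": 0.17,"dy": 1.2,"dz": 1.4,"ax": 0,"ay": 0,"az": 0},
    {"dx": 0.17,"dy": 1.2,"dz": 2.0,"ax": 0.5,"ay": -0.07,"az": 0},
    {"dx": 0.1,"dy": 1.0,"dz": 2.7,"ax": 1.49,"ay": -0.21,"az": 0},
    {"dx": 0,"dy": 0.5,"dz": 3.4,"ax": 2.48,"ay": -0.35,"az": 0},
    {"dx": 0,"dy": 0,"dz": 3.9,"ax": 3.47,"ay": -0.49,"az": 0}
  ],
  "jaw": 0.3
}}

```text
clock: 16.15
tcp_pos: [0.5172, -0.0577, 0.2799]
ee_rot: [[0.135, 0.99, -0.03], [0.958, -0.138, -0.252], [-0.253, 0.005, -0.967]]
contact_force: [1.0, 0.6, -0.6]
gripper_width: 0.0609
grip_force: 0.0
```

{"fn": "arm_command", "kwargs": {
  "rows": [
    {"dx": -0.1,"dy": -0.6,"dz": 0,"ax": 0.8,"ay": -0.11,"az": 0},
    {"dx": -0.2,"dy": -1.3,"dz": 0,"ax": 1.48,"ay": -0.2,"az": 0},
    {"dx": -0.25,"dy": -1.77,"dz": 0,"ax": 1.48,"ay": -0.2,"az": 0},
    {"dx": -0.25,"dy": -1.77,"dz": 0,"ax": 1.48,"ay": -0.2,"az": 0}
  ],
  "jaw": -1,
  "force": 20
}}

```text
clock: 16.65
tcp_pos: [0.5011, -0.1661, 0.2765]
ee_rot: [[0.145, 0.989, -0.003], [0.989, -0.145, -0.0], [-0.0, -0.003, -1.0]]
contact_force: [-0.3, -0.2, 0.2]
gripper_width: 0.0247
grip_force: 0.0
```

```bash
python3 look.py w8
```

```text
16.65 [ 0.5011 -0.1661  0.2765] [-25.8   9.9  84.2  -0.1  86.1 -17.5] [[0.145, 0.989, -0.003], [0.989, -0.145, -0.0], [-0.0, -0.003, -1.0]] w 0.024677698393689454
knob [([484.0, 37.0, 50.0, 74.0], 0.79)]
lens [([483.0, 39.0, 51.0, 73.0], 0.84)]
blank [([283.0, 75.0, 44.0, 46.0], 0.82), ([486.0, 38.0, 48.0, 76.0], 0.15)]
jaw_back [([282.0, 146.0, 54.0, 25.0], 0.8)]
flask [([420.0, 153.0, 45.0, 32.0], 0.96), ([280.0, 149.0, 49.0, 24.0], 0.65)]
```

View pics/w8.png

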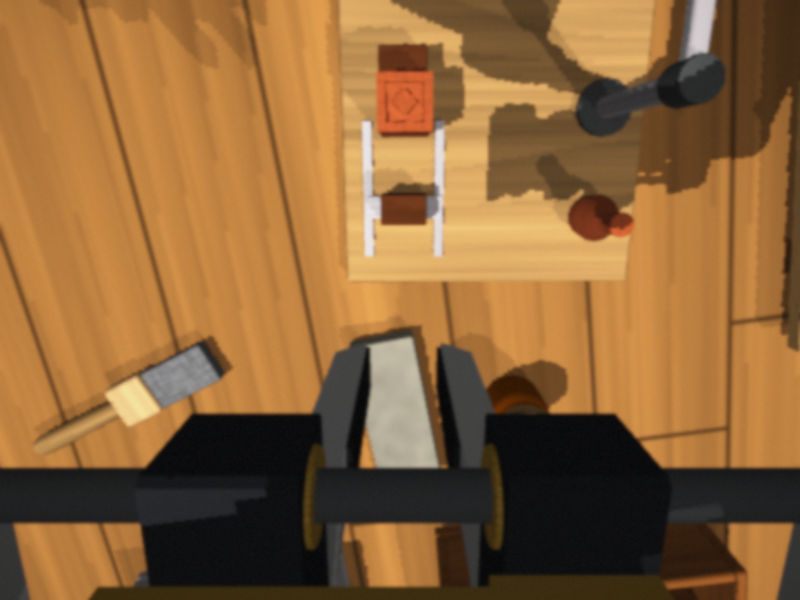

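The blank stands upright, with the relief up at (405,102), against the fixed jaw at (403,57). The sliding jaw's top is at (404,209). That was the tenth picture, so I'll work from numbers from here on.

```bash
python3 - <<'E'
from h import *
w=dict(np.load('w8.npz'));k=.7
o=np.array([.518,-.0497]);u=np.array([.9905,-.1376]);v=np.array([.1376,.9905])
for n,c,z in [('relief',(405,102),.088),('l',(377,102),.088),('r',(433,102),.088),('top',(405,71),.088),('bot',(405,132),.088),('bottilt',(405,134),.08),('fjl',(379,57),.054),('fjr',(427,57),.054),('sjface',(404,194),.054),('sjback',(404,224),.054),('sjl',(382,209),.054),('sjr',(427,209),.054),('corner',(349,281),.02),('corner2',(626,281),.02)]:
    q=onz(w,np.array(c)*k,z)[:2]-o;print(n,(q@u*1e3).round(1),(q@v*1e3).round(1))
E
```

```text
relief 1.0 -1.2
l -18.0 -1.1
r 20.1 -1.3
top 1.2 18.3
bot 0.9 -20.6
bottilt 0.9 -21.5
fjl -17.5 33.5
fjr 17.3 33.3
sjface -0.0 -64.3
sjback -0.2 -87.4
sjl -17.3 -75.6
sjr 17.9 -75.9
corner -48.8 -140.6
corner2 194.3 -142.3
```

{"fn": "arm_command", "kwargs": {
  "rows": [
    {"dx": 0.01,"dy": 0,"dz": -0.9,"ax": 0,"ay": 0,"az": 0},
    {"dx": 0.01,"dy": 0,"dz": -1.8,"ax": 0,"ay": 0,"az": 0},
    {"dx": 0.01,"dy": 0,"dz": -2.7,"ax": 0,"ay": 0,"az": 0},
    {"dx": 0.01,"dy": 0,"dz": -3.5,"ax": 0,"ay": 0,"az": 0},
    {"dx": 0.01,"dy": 0,"dz": -4.05,"ax": 0,"ay": 0,"az": 0},
    {"dx": 0.01,"dy": 0,"dz": -4.05,"ax": 0,"ay": 0,"az": 0},
    {"dx": 0.04,"dy": 0.2,"dz": -4.05,"ax": 0,"ay": 0,"az": 0},
    {"dx": 0.07,"dy": 0.4,"dz": -4.05,"ax": 0,"ay": 0,"az": 0},
    {"dx": 0.07,"dy": 0.4,"dz": -4.05,"ax": 0,"ay": 0,"az": 0}
  ]
}}

```text
clock: 18.08
tcp_pos: [0.5072, -0.1388, 0.0353]
ee_rot: [[0.139, 0.99, 0.001], [0.99, -0.139, -0.001], [-0.001, 0.001, -1.0]]
contact_force: [-0.1, 0.3, 0.6]
gripper_width: 0.0008
grip_force: 0.0
```

{"fn": "arm_command", "kwargs": {
  "rows": [
    {"dx": 0.02,"dy": 0.12,"dz": 0,"ax": 0,"ay": 0,"az": 0},
    {"dx": 0.03,"dy": 0.24,"dz": 0,"ax": 0,"ay": 0,"az": 0},
    {"dx": 0.05,"dy": 0.36,"dz": 0,"ax": 0,"ay": 0,"az": 0}
  ]
}}

```text
clock: 18.45
tcp_pos: [0.5097, -0.1182, 0.0342]
ee_rot: [[0.141, 0.99, -0.0], [0.99, -0.141, -0.001], [-0.001, -0.0, -1.0]]
contact_force: [1.2, -2.3, 1.1]
gripper_width: 0.0003
grip_force: 1.1
```

{"fn": "arm_command", "kwargs": {
  "rows": [
    {"dx": 0.01,"dy": 0.06,"dz": 0,"ax": 0,"ay": 0,"az": 0},
    {"dx": 0.01,"dy": 0.1,"dz": 0,"ax": 0,"ay": 0,"az": 0}
  ]
}}

```text
clock: 18.7
tcp_pos: [0.5101, -0.1121, 0.0339]
ee_rot: [[0.14, 0.99, -0.001], [0.99, -0.14, -0.0], [-0.0, -0.001, -1.0]]
contact_force: [1.1, -2.1, 1.2]
gripper_width: 0.0004
grip_force: 1.0
```

{"fn": "arm_command", "kwargs": {
  "rows": [
    {"dx": 0.01,"dy": 0.07,"dz": 0,"ax": 0,"ay": 0,"az": 0},
    {"dx": 0.02,"dy": 0.13,"dz": 0,"ax": 0,"ay": 0,"az": 0},
    {"dx": 0.02,"dy": 0.13,"dz": 0,"ax": 0,"ay": 0,"az": 0}
  ]
}}

```text
clock: 19.08
tcp_pos: [0.5105, -0.1037, 0.0337]
ee_rot: [[0.141, 0.99, -0.003], [0.99, -0.141, 0.001], [0.0, -0.003, -1.0]]
contact_force: [1.0, -1.0, -0.5]
gripper_width: 0.0003
grip_force: 0.3
```

{"fn": "arm_command", "kwargs": {
  "rows": [
    {"dx": 0,"dy": 0.03,"dz": 0,"ax": 0,"ay": 0,"az": 0},
    {"dx": 0.01,"dy": 0.05,"dz": 0,"ax": 0,"ay": 0,"az": 0},
    {"dx": 0.01,"dy": 0.05,"dz": 0,"ax": 0,"ay": 0,"az": 0}
  ]
}}

```text
clock: 19.45
tcp_pos: [0.5108, -0.1014, 0.0337]
ee_rot: [[0.14, 0.99, -0.003], [0.99, -0.14, 0.0], [-0.0, -0.003, -1.0]]
contact_force: [-2.3, -3.1, -0.9]
gripper_width: 0.0005
grip_force: 1.7
```

{"fn": "arm_command", "kwargs": {
  "rows": [
    {"dx": 0,"dy": 0.03,"dz": 0,"ax": 0,"ay": 0,"az": 0},
    {"dx": 0,"dy": 0.03,"dz": 0,"ax": 0,"ay": 0,"az": 0}
  ]
}}

```text
clock: 19.7
tcp_pos: [0.5109, -0.1013, 0.0337]
ee_rot: [[0.139, 0.99, -0.003], [0.99, -0.139, -0.003], [-0.004, -0.003, -1.0]]
contact_force: [-2.0, -8.9, -1.6]
gripper_width: 0.0007
grip_force: 4.2
```

{"fn": "arm_command", "kwargs": {
  "rows": [
    {"dx": 0,"dy": 0.03,"dz": 0,"ax": 0,"ay": 0,"az": 0},
    {"dx": 0,"dy": 0.03,"dz": 0,"ax": 0,"ay": 0,"az": 0}
  ]
}}

```text
clock: 19.95
tcp_pos: [0.5109, -0.1013, 0.0338]
ee_rot: [[0.138, 0.99, -0.003], [0.99, -0.138, -0.006], [-0.007, -0.002, -1.0]]
contact_force: [-2.7, -12.8, -1.3]
gripper_width: 0.0005
grip_force: 6.6
```

{"fn": "arm_command", "kwargs": {
  "rows": [
    {"dx": 0.01,"dy": 0.04,"dz": 0,"ax": 0,"ay": 0,"az": 0},
    {"dx": 0.01,"dy": 0.06,"dz": 0,"ax": 0,"ay": 0,"az": 0},
    {"dx": 0.01,"dy": 0.06,"dz": 0,"ax": 0,"ay": 0,"az": 0}
  ]
}}

```text
clock: 20.32
tcp_pos: [0.5109, -0.1013, 0.0338]
ee_rot: [[0.135, 0.991, -0.004], [0.991, -0.135, -0.013], [-0.013, -0.003, -1.0]]
contact_force: [-5.4, -22.4, -1.9]
gripper_width: 0.0006
grip_force: 11.6
```

{"fn": "arm_command", "kwargs": {
  "rows": [
    {"dx": -0.03,"dy": -0.2,"dz": 0,"ax": 0,"ay": 0,"az": 0},
    {"dx": -0.07,"dy": -0.5,"dz": 0,"ax": 0,"ay": 0,"az": 0},
    {"dx": -0.12,"dy": -0.9,"dz": 0.5,"ax": 0,"ay": 0,"az": 0},
    {"dx": -0.14,"dy": -1.1,"dz": 1.3,"ax": 0,"ay": 0,"az": 0},
    {"dx": -0.14,"dy": -1.1,"dz": 2.2,"ax": 0,"ay": 0,"az": 0},
    {"dx": -0.14,"dy": -1.1,"dz": 3.1,"ax": 0,"ay": 0,"az": 0},
    {"dx": -0.14,"dy": -1.1,"dz": 4.0,"ax": 0,"ay": 0,"az": 0},
    {"dx": -0.14,"dy": -1.1,"dz": 4.0,"ax": 0,"ay": 0,"az": 0}
  ]
}}

```text
clock: 21.32
tcp_pos: [0.5062, -0.161, 0.2786]
ee_rot: [[0.14, 0.99, 0.008], [0.99, -0.14, -0.003], [-0.002, 0.008, -1.0]]
contact_force: [0.3, 0.4, -0.3]
gripper_width: 0.0006
grip_force: 0.0
```

```bash
python3 look.py w9; python3 - <<'E'
from h import *
w=dict(np.load('w9.npz'));g=w['pixels'].astype(int)
o=np.array([.518,-.0497]);u=np.array([.9905,-.1376]);v=np.array([.1376,.9905])
st=lambda c,z:[((onz(w,c,z)[:2]-o)@e*1e3).round(1) for e in(u,v)]
# bright terracotta mask (relief top) and dark wood mask
b,gr,rd=g[...,0],g[...,1],g[...,2]
m=((rd>190)&(gr<125)&(b<90)).astype(np.uint8);m[300:]=0
n,l,s,c=cv2.connectedComponentsWithStats(m)
for i in range(1,n):
    if s[i,4]>150:
        x,y,W,H,A=s[i];print('red',x,y,W,H,A,st((x,y+H/2),.088),st((x+W,y+H/2),.088),st((x+W/2,y),.088),st((x+W/2,y+H),.088))
        k=cv2.minAreaRect(np.argwhere(l==i)[:,::-1].astype(np.float32));print(k,st(k[0],.088))
d=((rd<110)&(rd>50)&(gr<60)&(b<50)).astype(np.uint8);d[220:]=0
n,l,s,c=cv2.connectedComponentsWithStats(d)
for i in range(1,n):
    if s[i,4]>150:
        x,y,W,H,A=s[i];print('dark',x,y,W,H,A,st((x,y+H/2),.054),st((x+W/2,y),.054),st((x+W/2,y+H),.054))
E
```

```text
21.325 [ 0.5062 -0.161   0.2786] [-25.2   9.8  84.    0.   85.7 -17.1] [[0.14, 0.99, 0.008], [0.99, -0.14, -0.003], [-0.002, 0.008, -1.0]] w 0.0005542027222078387
knob [([472.0, 41.0, 47.0, 80.0], 0.81), ([262.0, 275.0, 49.0, 76.0], 0.2)]
lens [([475.0, 42.0, 50.0, 84.0], 0.9), ([363.0, 103.0, 270.0, 201.0], 0.55)]
blank [([278.0, 76.0, 40.0, 45.0], 0.93), ([262.0, 281.0, 49.0, 94.0], 0.47)]
jaw_back [([277.0, 111.0, 55.0, 23.0], 0.57)]
flask [([412.0, 159.0, 43.0, 30.0], 0.69)]
red 257 54 39 41 1355 [np.float64(-19.0), np.float64(1.8)] [np.float64(19.2), np.float64(1.7)] [np.float64(0.2), np.float64(20.4)] [np.float64(-0.0), np.float64(-17.4)]
((276.0, 74.0), (40.0, 38.0), 90.0) [np.float64(-0.4), np.float64(2.2)]
red 420 155 16 16 193 [np.float64(149.3), np.float64(-85.3)] [np.float64(166.1), np.float64(-85.4)] [np.float64(156.8), np.float64(-77.0)] [np.float64(158.5), np.float64(-93.7)]
((427.5, 162.5), (15.0, 15.0), 90.0) [np.float64(157.1), np.float64(-84.8)]
dark 461 0 10 44 213 [np.float64(191.4), np.float64(56.3)] [np.float64(194.0), np.float64(76.7)] [np.float64(199.3), np.float64(35.3)]
dark 453 0 107 220 5853 [np.float64(193.6), np.float64(-31.6)] [np.float64(235.6), np.float64(76.7)] [np.float64(272.7), np.float64(-157.9)]
dark 260 37 33 17 489 [np.float64(-17.2), np.float64(33.9)] [np.float64(0.2), np.float64(42.1)] [np.float64(0.1), np.float64(25.6)]
dark 261 97 34 22 542 [np.float64(-17.2), np.float64(-29.0)] [np.float64(1.4), np.float64(-17.6)] [np.float64(1.3), np.float64(-40.7)]
dark 392 141 33 27 453 [np.float64(130.1), np.float64(-80.0)] [np.float64(147.5), np.float64(-65.0)] [np.float64(150.2), np.float64(-95.4)]
```

{"fn": "arm_command", "kwargs": {
  "rows": [
    {"dx": 0.5,"dy": 0.5,"dz": 0,"ax": 0,"ay": 0,"az": 0},
    {"dx": 1.1,"dy": 1.1,"dz": 0,"ax": 0,"ay": 0,"az": 0.3},
    {"dx": 1.7,"dy": 1.7,"dz": 0,"ax": 0,"ay": 0,"az": 0.6},
    {"dx": 2.3,"dy": 2.4,"dz": 0,"ax": 0,"ay": 0,"az": 0.8},
    {"dx": 2.8,"dy": 2.9,"dz": 0,"ax": 0,"ay": 0,"az": 0.8},
    {"dx": 3.02,"dy": 3.15,"dz": -0.3,"ax": 0,"ay": 0,"az": 0.8},
    {"dx": 3.02,"dy": 3.15,"dz": -0.5,"ax": 0,"ay": 0,"az": 0.8},
    {"dx": 3.02,"dy": 3.15,"dz": -0.5,"ax": 0,"ay": 0,"az": 0.8}
  ],
  "jaw": -0.1
}}

```text
clock: 22.62
tcp_pos: [0.6828, 0.0276, 0.2415]
ee_rot: [[0.002, 1.0, -0.007], [1.0, -0.002, -0.001], [-0.001, -0.007, -1.0]]
contact_force: [-1.0, -0.1, 0.5]
gripper_width: 0.0425
grip_force: 0.0
```

```bash
python3 - <<'E'
from bench import r,capture,models
from h import *
s=r.read_state();print(s['tcp_pos'].round(4),s['gripper_width'])
o=np.array([.518,-.0497]);P=o+.16*np.array([.9905,-.1376])
for n in('wrist','side','top'):
    p=capture(n);print(n,[(np.round(d['box']).tolist(),round(d['score'],2)) for d in models.boxes_of(p,'lens')][:2])
    for a in (80,83,86):
        e=np.array([np.cos(np.radians(a)),np.sin(np.radians(a))]);print(a,'lens',proj(p,[*(P+.16*e),.148]).round(),'knob',proj(p,[*(P+.1*e),.191]).round())
    if n=='wrist':
        g=p['pixels'].max(2);m=(g<45).astype(np.uint8);m[285:]=0
        nn,l,st,c=cv2.connectedComponentsWithStats(m)
        print([(st[i].tolist(),c[i].round().tolist()) for i in range(1,nn) if st[i,4]>80])
E
```

```text
[0.6828 0.0276 0.2415] 0.0424951186530042
wrist [([311.0, 200.0, 124.0, 252.0], 0.83)]
80 lens [311. 138.] knob [299. 231.]
83 lens [300. 137.] knob [291. 229.]
86 lens [289. 135.] knob [283. 229.]
[([249, 73, 119, 122, 3633], [310.0, 131.0]), ([287, 208, 17, 29, 402], [295.0, 222.0]), ([125, 214, 35, 26, 313], [147.0, 222.0]), ([226, 245, 16, 40, 328], [235.0, 269.0]), ([323, 244, 16, 41, 344], [328.0, 269.0])]
side [([212.0, 214.0, 57.0, 56.0], 0.7), ([207.0, 284.0, 15.0, 27.0], 0.15)]
80 lens [202. 226.] knob [213. 197.]
83 lens [205. 226.] knob [215. 198.]
86 lens [208. 227.] knob [217. 198.]
top [([256.0, 148.0, 102.0, 33.0], 0.67)]
80 lens [225. 151.] knob [252. 148.]
83 lens [225. 155.] knob [252. 150.]
86 lens [224. 159.] knob [251. 153.]
```

{"fn": "arm_command", "kwargs": {
  "rows": [
    {"dx": 0.08,"dy": 0,"dz": -0.4,"ax": 0,"ay": 0,"az": 0},
    {"dx": 0.08,"dy": 0,"dz": -0.9,"ax": 0,"ay": 0,"az": 0},
    {"dx": 0.08,"dy": 0,"dz": -1.2,"ax": 0,"ay": 0,"az": 0},
    {"dx": 0.08,"dy": 0,"dz": -1.2,"ax": 0,"ay": 0,"az": 0}
  ]
}}

```text
clock: 23.42
tcp_pos: [0.6888, 0.0285, 0.1708]
ee_rot: [[0.002, 1.0, -0.004], [1.0, -0.002, -0.0], [-0.0, -0.004, -1.0]]
contact_force: [-0.1, 0.0, -0.0]
gripper_width: 0.0424
grip_force: 0.0
```

{"fn": "arm_command", "kwargs": {
  "rows": [
    {"dx": 0.02,"dy": 0,"dz": -0.07,"ax": 0,"ay": 0,"az": 0},
    {"dx": 0.02,"dy": 0,"dz": -0.07,"ax": 0,"ay": 0,"az": 0},
    {"dx": 0.02,"dy": 0,"dz": -0.07,"ax": 0,"ay": 0,"az": 0},
    {"dx": 0.02,"dy": 0,"dz": -0.07,"ax": 0,"ay": 0,"az": 0}
  ],
  "jaw": -1,
  "force": 12
}}

```text
clock: 23.92
tcp_pos: [0.6914, 0.0288, 0.1685]
ee_rot: [[0.001, 1.0, -0.0], [1.0, -0.001, -0.0], [-0.0, -0.0, -1.0]]
contact_force: [-0.8, -0.4, 1.6]
gripper_width: 0.0137
grip_force: 12.0
```

{"fn": "arm_command", "kwargs": {
  "rows": [
    {"dx": -0.26,"dy": 0.02,"dz": 0,"ax": 0,"ay": 0,"az": 0.7},
    {"dx": -0.53,"dy": -0.01,"dz": 0,"ax": 0,"ay": 0,"az": 1.4},
    {"dx": -0.78,"dy": -0.07,"dz": 0,"ax": 0,"ay": 0,"az": 2.1},
    {"dx": -1.03,"dy": -0.18,"dz": 0,"ax": 0,"ay": 0,"az": 2.8},
    {"dx": -1.25,"dy": -0.32,"dz": 0,"ax": 0,"ay": 0,"az": 3.5},
    {"dx": -1.45,"dy": -0.49,"dz": 0,"ax": 0,"ay": 0,"az": 4.2},
    {"dx": -1.62,"dy": -0.7,"dz": 0,"ax": 0,"ay": 0,"az": 4.9},
    {"dx": -1.75,"dy": -0.92,"dz": 0,"ax": 0,"ay": 0,"az": 5.6},
    {"dx": -1.85,"dy": -1.17,"dz": 0,"ax": 0,"ay": 0,"az": 6.3},
    {"dx": -1.9,"dy": -1.43,"dz": 0,"ax": 0,"ay": 0,"az": 7.0}
  ]
}}

```text
clock: 25.18
tcp_pos: [0.5758, -0.0561, 0.1684]
ee_rot: [[-0.941, 0.339, -0.001], [0.339, 0.941, 0.0], [0.002, -0.0, -1.0]]
contact_force: [-1.6, 2.2, 3.0]
gripper_width: 0.0136
grip_force: 12.0
```

{"fn": "arm_command", "kwargs": {
  "rows": [
    {"dx": 0,"dy": 0,"dz": 0,"ax": 0,"ay": 0,"az": 0},
    {"dx": 0,"dy": 0,"dz": 0,"ax": 0,"ay": 0,"az": 0},
    {"dx": 0,"dy": 0,"dz": 0,"ax": 0,"ay": 0,"az": 0}
  ]
}}

```text
clock: 25.55
tcp_pos: [0.576, -0.0566, 0.1684]
ee_rot: [[-0.938, 0.345, -0.002], [0.345, 0.938, -0.002], [0.001, -0.002, -1.0]]
contact_force: [-4.4, -0.7, 6.2]
gripper_width: 0.0137
grip_force: 12.0
```

```bash
cat > lens.py <<'E'
from bench import r,capture,models
from h import *
s=r.read_state();print(s['clock'],s['tcp_pos'].round(4),s['contact_force'].round(1))
o=np.array([.518,-.0497]);P=o+.16*np.array([.9905,-.1376])
def ring(p,X):
    c=proj(p,X);g=p['pixels'].max(2);m=(g<60).astype(np.uint8)
    n,l,st,ce=cv2.connectedComponentsWithStats(m)
    R=[]
    for i in range(1,n):
        if st[i,4]>60 and np.hypot(*(ce[i]-c))<60:
            R.append((st[i].tolist(),ce[i].round(1).tolist(),[round(float(v),1) for v in cv2.minEnclosingCircle(np.argwhere(l==i)[:,::-1].astype(np.float32))[0]]))
    return R
for n in('side','top','wrist'):
    p=capture(n);print(n,[(np.round(d['box'],1).tolist(),round(d['score'],2)) for d in models.boxes_of(p,'lens')][:2])
    for a in (168,172.1,176):
        e=np.array([np.cos(np.radians(a)),np.sin(np.radians(a))]);print(a,'lens',proj(p,[*(P+.16*e),.148]).round(1),'knob',proj(p,[*(P+.1*e),.191]).round(1))
    print(ring(p,[*o,.148]))
E
python3 lens.py
```

```text
25.55 [ 0.576  -0.0566  0.1684] [-4.4 -0.7  6.2]
side [([269.1, 200.3, 74.9, 35.2], 0.97)]
168 lens [289.4 206.8] knob [268.1 186.5]
172.1 lens [291.2 204.3] knob [269.3 185. ]
176 lens [292.6 201.8] knob [270.3 183.6]
[([271, 169, 4, 23, 74], [272.4, 178.4], [272.5, 180.0]), ([231, 185, 9, 11, 75], [234.8, 190.2], [235.2, 190.4]), ([274, 192, 35, 26, 354], [291.2, 206.4], [291.0, 203.5]), ([231, 221, 15, 11, 99], [237.7, 226.9], [237.8, 226.5]), ([279, 236, 15, 17, 161], [285.6, 244.6], [285.5, 244.0])]
top [([290.9, 227.6, 42.4, 49.1], 0.73)]
168 lens [286.2 234.9] knob [292.  201.8]
172.1 lens [291.8 235.7] knob [295.6 202.3]
176 lens [297.1 236.1] knob [299.  202.6]
[([260, 180, 57, 32, 453], [288.9, 196.7], [288.0, 190.5]), ([318, 183, 14, 32, 209], [325.6, 198.1], [327.0, 198.5]), ([283, 215, 30, 39, 132], [302.4, 232.1], [295.5, 234.0]), ([322, 234, 10, 25, 97], [325.0, 243.7], [325.0, 246.0])]
wrist [([260.6, 234.0, 167.7, 357.7], 0.81)]
168 lens [275.7 143.9] knob [292.2 275.8]
172.1 lens [255.5 147.6] knob [277.5 278.2]
176 lens [236.7 152.4] knob [263.9 281.4]
[([178, 58, 164, 166, 7570], [259.3, 139.4], [259.5, 141.4])]
```

{"fn": "arm_command", "kwargs": {
  "rows": [
    {"dx": 0,"dy": 0,"dz": 0,"ax": 0,"ay": 0,"az": 0},
    {"dx": 0,"dy": 0,"dz": 0,"ax": 0,"ay": 0,"az": 0},
    {"dx": 0,"dy": 0,"dz": 0,"ax": 0,"ay": 0,"az": 0},
    {"dx": 0,"dy": 0,"dz": 0.4,"ax": 0,"ay": 0,"az": 0},
    {"dx": 0,"dy": 0,"dz": 1.0,"ax": 0,"ay": 0,"az": 0},
    {"dx": 0,"dy": 0,"dz": 1.7,"ax": 0,"ay": 0,"az": 0},
    {"dx": 0.4,"dy": 0,"dz": 2.3,"ax": 0,"ay": 0,"az": 0},
    {"dx": 0.8,"dy": 0,"dz": 2.7,"ax": 0,"ay": 0,"az": 0},
    {"dx": 0.8,"dy": 0,"dz": 2.7,"ax": 0,"ay": 0,"az": 0}
  ],
  "jaw": -0.1
}}

```text
clock: 26.98
tcp_pos: [0.627, -0.0572, 0.3307]
ee_rot: [[-0.939, 0.343, 0.003], [0.343, 0.939, -0.002], [-0.004, -0.001, -1.0]]
contact_force: [-1.0, -0.1, -0.7]
gripper_width: 0.0424
grip_force: 0.0
```

```bash
python3 lens.py; python3 - <<'E'
from bench import capture,models
for n in('side','top','wrist'):
    p=capture(n)
    for q in('blank','flask','jaw_back'): print(n,q,[[round(x) for x in d['box']]+[round(d['score'],2)] for d in models.boxes_of(p,q)][:3])
E
```

```text
26.975 [ 0.627  -0.0572  0.3307] [-1.  -0.1 -0.7]
side [([267.6, 197.5, 80.1, 33.4], 0.62)]
168 lens [289.4 206.8] knob [268.1 186.5]
172.1 lens [291.2 204.3] knob [269.3 185. ]
176 lens [292.6 201.8] knob [270.3 183.6]
[([274, 192, 35, 26, 352], [291.3, 206.4], [291.0, 203.5]), ([279, 236, 15, 17, 159], [285.6, 244.7], [286.0, 244.0])]
top [([300.3, 176.1, 16.8, 48.1], 0.72)]
168 lens [286.2 234.9] knob [292.  201.8]
172.1 lens [291.8 235.7] knob [295.6 202.3]
176 lens [297.1 236.1] knob [299.  202.6]
[]
wrist [([253.6, 143.7, 99.3, 223.9], 0.95)]
168 lens [262.1  84.5] knob [269.8 151.2]
172.1 lens [250.4  86.8] knob [261.9 152.7]
176 lens [239.5  89.7] knob [254.4 154.5]
[([207, 35, 92, 97, 2061], [252.4, 81.0], [252.7, 83.2])]
side blank [[293, 233, 15, 30, 0.67]]
side flask [[207, 284, 14, 28, 0.63], [252, 202, 12, 23, 0.49]]
side jaw_back [[269, 199, 82, 29, 0.59], [300, 231, 4, 13, 0.53], [266, 230, 112, 91, 0.51]]
top blank [[300, 180, 18, 48, 0.36]]
top flask [[203, 183, 14, 18, 0.64], [327, 184, 8, 12, 0.57]]
top jaw_back [[300, 176, 14, 51, 0.16]]
wrist blank [[446, 155, 47, 29, 0.6]]
wrist flask [[223, 224, 26, 30, 0.95], [448, 154, 46, 24, 0.76]]
wrist jaw_back []
```

```bash
python3 -c "
from bench import r
print(r.hand_in())"
```

```text
the job is handed in; nothing more can be done
None
```

I handed in the job after about 27 s on the robot's clock: the blank stands relief end up, clamped on the middle of the jaws with about 22 N of push, and the lens is back over it to about 2 mm by camera.

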